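# Crack the stuck lid of the dry box and hold it ajar

## Task

Two blue steel boxes stand on the bench with their rubber-sealed lids stuck shut; one lid is weighted down with a cream wheel because its seal is still setting, so leave that box and the wheel alone. Take the other box - the one with only a small bearing lying on its lid - by the lid's handle, break the seal and raise the lid gently until its front edge is about 25 mm up and never much wider, keeping the bearing on the lid. Finish still gripping the handle and holding the lid still, ajar like that: do not let go.

Things in the scene. Friction and masses are not known exactly. Their poses are not given: they have to be found in the camera images.
- box_a: the box on the robot's left: small blue steel box with a lid hinged at its back, 127 mm (x) by 176 mm (y) by 64 mm high, fixed to the table. Origin: centre of its underside, on the table; its own +x points from the front to the hinge side, z up. The lid's top lies 63 mm above the table. The hinge line runs along the box's y through (60, 0, 61) mm in the box's frame. The other box is of the same make
- box_b: the box on the robot's right: small blue steel box with a lid hinged at its back, 127 mm (x) by 176 mm (y) by 64 mm high, fixed to the table. Origin: centre of its underside, on the table; its own +x points from the front to the hinge side, z up. The lid's top lies 63 mm above the table. The hinge line runs along the box's y through (60, 0, 61) mm in the box's frame. The other box is of the same make
- box_a_handle (a point): middle of the bar of box_a's lift handle: a steel D-handle near the lid's front edge, its round bar 10 mm thick and 64 mm long along the box's y, bar centre 45 mm above the lid's top. With the lid shut this point lies at (-46, 0, 108) mm in the box's frame; it turns with the lid about the hinge line, so on opening it moves up and a little towards the hinge. The bar is free all round between its two end posts
- box_b_handle (a point): middle of the bar of box_b's lift handle: a steel D-handle near the lid's front edge, its round bar 10 mm thick and 64 mm long along the box's y, bar centre 45 mm above the lid's top. With the lid shut this point lies at (-46, 0, 108) mm in the box's frame; it turns with the lid about the hinge line, so on opening it moves up and a little towards the hinge. The bar is free all round between its two end posts
- box_a_lid (a joint): angle of box_a's lid, rad: 0 shut, grows as the front edge rises (0.2 rad: 24 mm up), to 1.8. A rubber lip inside the front edge sticks behind a bead: it takes about 13 to 22 N upward at the handle to break it free in the first 6 mm, fading until clear at 15 mm; then the lid's weight and hinge drag (3 to 7 N at the handle) are left. Let go, it falls back onto the seal, at most 0.1 rad open
- box_b_lid (a joint): angle of box_b's lid, rad: 0 shut, grows as the front edge rises (0.2 rad: 24 mm up), to 1.8. A rubber lip inside the front edge sticks behind a bead: it takes about 13 to 22 N upward at the handle to break it free in the first 6 mm, fading until clear at 15 mm; then the lid's weight and hinge drag (3 to 7 N at the handle) are left. Let go, it falls back onto the seal, at most 0.1 rad open
- weight_wheel_mid (a point): centre of the cream wheel (84 mm across, 34 mm thick), lying flat as a weight on the lid of one of the two boxes, whichever it is this time; more such wheels lie at the back of the table
- lid_bearing_mid (a point): centre of the small steel ball bearing (32 mm across, 10 mm thick) lying flat and loose on the lid of the other box, behind the handle (about 60 mm from the bar towards the hinge)
Things that resemble listed ones, but are neither listed nor needed, are in the scene too. What is shaped like the part that bears lid_bearing_mid but green or yellow is not meant.

How it is judged:
By the outcome, as a careful person would: the job done as asked, in the order asked, and still so for the second after the job is handed in, while the arm keeps its last pose, push and grip.
It also fails if it takes over 35 s, if anything falls off the work surface, if the arm or the gripper's body presses on something with over 40 N, if the wrist force passes 120 N, or if a joint passes its speed limit or range.

## Robot

A 7-joint arm with a two-finger parallel gripper is mounted at the origin on a cart in front of the work surface, level with it; the furniture and walls round the work are solid. World frame = base frame: x ahead of the robot, y to its left, z up, the work surface at z = 0. Lengths are in mm, angles in rad, forces in N, time in s.
With the tool pointing down it reaches from about 400 to 875 mm from the base axis. Payload 6.5 kg.
Tool frame: the origin (TCP) lies midway between the tips of the shut fingers; the grasp point (between the pads) lies 19 mm behind it; z points along the fingers, y is the line along which they close (so a half turn about z gives the same grasp; the last joint's range is limited). The gripper opens to 85 mm and grips with 20 to 120 N. Pads are 22 mm wide; open, the fingers measure 114 mm over their backs; the gripper's body (76 mm by 85 mm) begins 54 mm behind the grasp point. The pads swing forward as they close: fully open they stand 13 mm farther back than shut.
Start: joints at [1.039, 0.536, -0.004, 1.538, 0.003, 1.067, -0.071], TCP at [291.934, -580.745, 231.29] pointing down, gripper open.
Joint ranges: [-2.7, 2.7], [-0.37, 2.16], [-1.27, 1.26], [0.24, 2.4], [-1.31, 4.45], [0.19, 1.91], [-2.76, 2.76]. Speed limits (rad/s): [2.39, 2.39, 3.14, 3.14, 3.14, 3.14, 3.14].

## Interface

Orientations are given as a unit quaternion [w, x, y, z].
In Python, from cell import robot gives the robot as it stands.
- The arm moves only by the tool servo_tool, never from a script. Its argument "series" is text: rows parted by semicolons, each of 7 numbers parted by spaces: the turn, a rotation vector about the tool's x, y, z in degrees, then the shift along the tool's x, y, z in m, then the closure in counts, from 0 (fully open) to 255 (shut). In form: wx wy wz dx dy dz grip; .... A call has 1 to 5 rows; each row is the pose to reach, as a shift and turn from the pose commanded when the call began, along the tool's axes at that moment; what a row does not reach only later rows make up. A row lasts 1/10 s, in which the tool goes at most 50 mm and 8.59 degrees, less where a joint would pass 70% of its speed; a pose out of reach is approached as far as the arm can. A call with a gripper value outside its range is refused whole. The fingers move at their own pace and stop on an object; "squeeze" is the grip in N (left out, the last holds). Time passes only in rows, so rows that repeat a pose let the fingers close. It gives the time, the measured TCP pose, the force, the opening and the grip force at its end, in the units of the state.
- robot.read_state(): the state, without advancing time (a new reading comes with each control period).
- robot.get_image(name): name is "side" or "top"; returns a dict with "color" (400x640x3 uint8, red, green, blue), "camera_matrix" (3x3 intrinsics, pixels), "distortion" ([k1, k2, p1, p2, k3] as OpenCV has them; the pictures are not rectified), "R" (3x3) and "t" (3): a world point X has camera coordinates R X + t. Camera axes: x right, y down, z forward; pixel columns grow to the right and rows downward; lengths in mm; the calibration is good to about 2 mm. A picture is of the moment at which its call begins. There is no depth.
- robot.finish_job(): hands the job in; it is judged then, once.
The state is a dict: "t": time; "joint_pos": joint angles; "qd": joint speeds; "tau": joint torques, N m; "eef_pos": TCP position; "orientation": TCP orientation; "ft_force": force on the tool from outside, world axes, zero at the start; "torque": the same for the moment, N m; "finger_gap": finger opening in mm; "gripper_force": force on a finger pad.
Only numpy, scipy, OpenCV 4.12 (cv2) and the standard library are available. Lean on these libraries where they do the work, as an engineer would, in place of code of your own. Each camera call takes 0.05 s, during which the arm holds its last target. There are 200 camera calls.

## Working session

There is one attempt and no reset: what is moved stays moved. The work goes in short steps, Python scripts to look and compute and a tool call to move; the robot and the scene stay as the last step left them, time stands still between calls to the robot, and variables do not carry over. Pictures are saved under pics/ and viewed, at most 10 in all, crops included, and the job is handed in when it is done.

Besides the shell and the picture viewer there is one more tool, called after "Emit:" as name(argument=value, ...) on one line, values as JSON. servo_tool: Moves the arm, as the interface text tells. Its arguments: {"type":"object","properties":{"series":{"type":"string"},"squeeze":{"type":"number"}},"required":["series"]}

```bash
mkdir -p pics
python3 - <<'E'
from cell import robot
import cv2,pickle
d={}
for n in("side","top"):
    i=robot.get_image(n);d[n]=i;cv2.imwrite(f"pics/{n}0.png",i["color"][:,:,::-1])
    print(n,i["camera_matrix"],i["distortion"],i["R"],i["t"])
pickle.dump(d,open("d0.pkl","wb"))
s=robot.read_state();print(s)
E
```

```text
side [[419.48341772   0.         312.13005316]
 [  0.         419.48341772 192.27266632]
 [  0.           0.           1.        ]] [-0.0250401  0.         0.         0.         0.       ] [[ 0.99313592 -0.11624674  0.01295167]
 [-0.04908459 -0.51471316 -0.85595623]
 [ 0.10616852  0.84944515 -0.51688605]] [-531.61171296  182.15097938  838.61644838]
top [[502.54671308   0.         317.63390105]
 [  0.         502.54671308 198.44846282]
 [  0.           0.           1.        ]] [0.04761663 0.         0.         0.         0.        ] [[-0.01623674 -0.9998005   0.01163302]
 [-0.99482574  0.01498678 -0.10048457]
 [ 0.10029018 -0.01320437 -0.99487061]] [ 106.54943132  543.92831196 1158.67488096]
{'t': 0.1, 'joint_pos': array([ 1.03879095,  0.5371169 , -0.00441344,  1.53875381,  0.00259485,
        1.06728398, -0.07118417]), 'qd': array([ 8.91837542e-04, -1.93241080e-05,  1.47332667e-03, -7.06526077e-04,
       -1.46978009e-04, -2.76484811e-04, -3.84734827e-04]), 'tau': array([ 1.66798880e-03, -5.84568644e+01,  1.05128769e+00, -2.59780723e+01,
        1.25891148e-02,  4.55757210e-03,  1.87249853e-06]), 'eef_pos': array([ 291.66843876, -580.26444385,  230.49175807]), 'orientation': array([-7.40562229e-04,  9.72992940e-01,  2.30833560e-01, -2.39072700e-04]), 'ft_force': array([-0.05171699,  0.28817475,  1.47939467]), 'torque': array([ 0.02106855,  0.02498232, -0.09192369]), 'gripper_force': 0.0, 'finger_gap': 85.45610749240795}
```

View pics/top0.png

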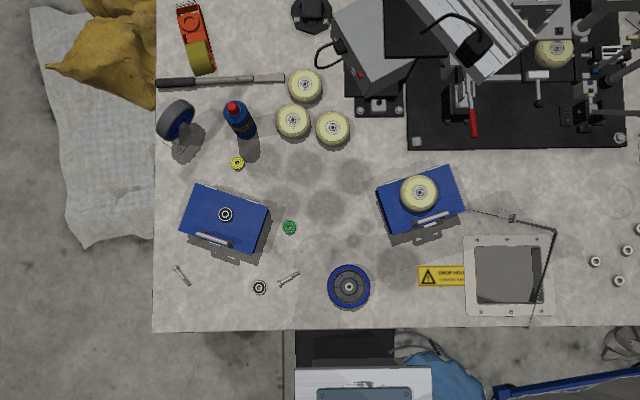

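View pics/side0.png

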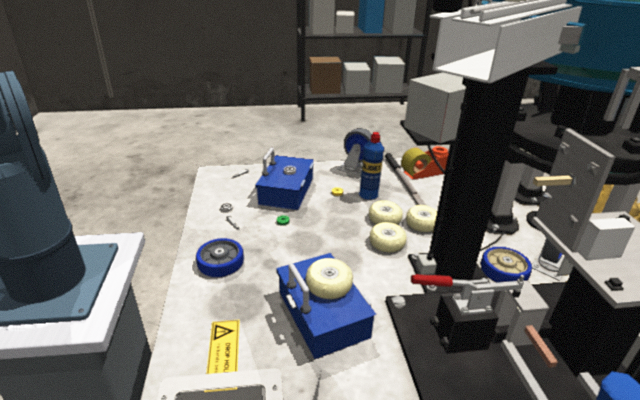

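The top view shows box_a's blue lid around (225,220), with a steel bearing at (225,214) and the bar at about (211,239). The box on the right, around (420,205), carries the cream wheel at (419,192), so that is the one to leave. Other bearings that could be confused with the right one are the loose steel one at (259,287), the green at (289,227) and the yellow at (237,162), and none of them is on a lid. The target is box_a.

```bash
cat > h.py <<'E'
import numpy as np,cv2
def ray(c,uv):
    p=cv2.undistortPoints(np.float64([[uv]]),c["camera_matrix"],np.float64(c["distortion"]))[0,0]
    return -c["R"].T@c["t"], c["R"].T@np.r_[p,1]
def onz(c,uv,z):
    o,d=ray(c,uv);return o+d*(z-o[2])/d[2]
def proj(c,X):
    return cv2.projectPoints(np.float64(X).reshape(-1,3),cv2.Rodrigues(c["R"])[0],c["t"],c["camera_matrix"],np.float64(c["distortion"]))[0][:,0]
E
python3 - <<'E'
import pickle,cv2,numpy as np
from h import *
d=pickle.load(open("d0.pkl","rb"))
c=d["top"];im=c["color"][:,:,::-1].copy()
hsv=cv2.cvtColor(im,cv2.COLOR_BGR2HSV)
m=cv2.inRange(hsv,(105,120,50),(130,255,255))
r=np.zeros_like(m);r[175:265,165:280]=m[175:265,165:280]
r=cv2.morphologyEx(r,cv2.MORPH_OPEN,np.ones((3,3)))
k=max(cv2.findContours(r,0,2)[0],key=cv2.contourArea)
q=cv2.boxPoints(cv2.minAreaRect(k));print(q)
P=np.array([onz(c,p,63) for p in q]);print(P.round(1))
print([np.linalg.norm(P[i]-P[i-1]).round(1) for i in range(4)])
a=cv2.resize(im[170:275,160:300],None,fx=5,fy=5,interpolation=cv2.INTER_CUBIC)[:, :700]
s=d["side"]["color"][:,:,::-1][140:220,240:340]
s=cv2.resize(s,None,fx=5,fy=5,interpolation=cv2.INTER_CUBIC)
cv2.imwrite("pics/c1.png",a);cv2.imwrite("pics/c2.png",s)
E
```

```text
[[177.95197 229.95149]
 [194.22757 181.89967]
 [268.12115 206.92815]
 [251.84555 254.97997]]
[[475.2 414.8  63. ]
 [584.1 379.3  63. ]
 [524.2 211.6  63. ]
 [416.  248.9  63. ]]
[np.float64(176.1), np.float64(114.5), np.float64(178.1), np.float64(114.3)]
```

View pics/c1.png

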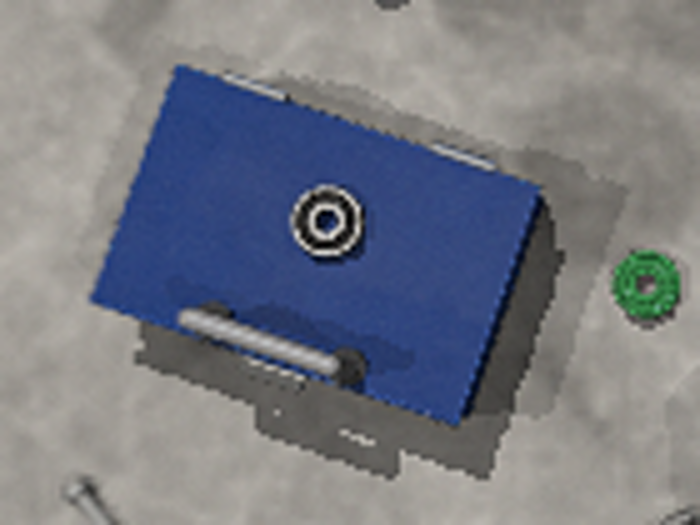

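View pics/c2.png

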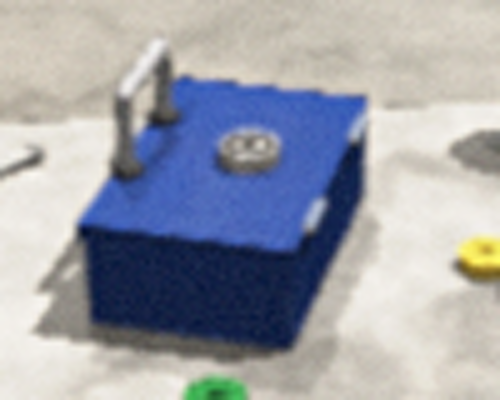

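The crop confirms box_a: a small steel bearing lies alone on the lid behind the D-handle. The bar runs from about (197,233.6) to (227,243.6) in the top view, and its ends are at (264.4,157.6) and (272,149.4) in the side view.

Run:
```python
import pickle,cv2,numpy as np
from h import *
from scipy.spatial.transform import Rotation as Ro
from cell import robot
d=pickle.load(open("d0.pkl","rb"));c=d["top"]
e=[onz(c,p,108) for p in[(197,233.6),(227,243.6)]]
b=(e[0]+e[1])/2;v=e[0]-e[1];print("bar",e,b,np.linalg.norm(v))
# two-view
o1,d1=ray(c,(212,238.6));o2,d2=ray(d["side"],(268.2,153.5))
t=np.linalg.lstsq(np.c_[d1,-d2],o2-o1,rcond=None)[0];print("2view",o1+d1*t[0],o2+d2*t[1])
print("proj side",proj(d["side"],e))
# from box: back corners at z63, lid yaw
h=np.array([[584.1,379.3],[524.2,211.6],[475.2,414.8],[416,248.9]])
y=h[0]-h[1]+h[2]-h[3];y/=np.linalg.norm(y);x=np.array([y[1],-y[0]])
print("yaw",np.degrees(np.arctan2(x[1],x[0])),"bar yaw",np.degrees(np.arctan2(-v[0],v[1])))
bc=h[:2].mean(0);print("from back",bc-x*(63.5+46))
s=robot.read_state();q=s["orientation"];R=Ro.from_quat(np.r_[q[1:],q[0]]).as_matrix()
print(R.round(3)); print("shift tool", R.T@(np.r_[b[:2],200]-s["eef_pos"]))
```

```text
bar [array([464.67474031, 361.94088045, 108.        ]), array([441.92737566, 297.18505734, 108.        ])] [453.30105798 329.56296889 108.        ] 68.63497085903745
2view [453.28303812 329.46674122 108.52025028] [455.25654421 329.47635015 108.57004251]
proj side [[271.36407593 148.34474424]
 [263.36381699 159.35941852]]
yaw -19.64729574047053 bar yaw -19.35530722090946
from back [451.02506505 332.26708559]
[[ 0.893  0.449 -0.001]
 [ 0.449 -0.893  0.001]
 [-0.    -0.002 -1.   ]]
shift tool [ 553.10520232 -740.21524893   31.57201767]
```

Emit:
servo_tool(series="0 0 0 0.04 -0.025 -0.015 0; 0 0 0 0.08 -0.05 -0.03 0; 0 0 0 0.12 -0.075 -0.04 0; 0 0 0 0.16 -0.1 -0.05 0; 0 0 0 0.2 -0.125 -0.05 0", squeeze=60)

```text
t: 0.6
eef_pos: [415.6, -377.9, 282.5]
orientation: [0.001, 0.973, 0.231, 0.001]
ft_force: [0.7, -0.3, 0.0]
finger_gap: 85.4
gripper_force: 0.0
```

Emit:
servo_tool(series="0 0 0 0.03 -0.034 0 0; 0 0 0 0.06 -0.068 0 0; 0 0 0 0.09 -0.102 0 0; 0 0 0 0.12 -0.136 0 0; 0 0 0 0.15 -0.17 0 0")

```text
t: 1.1
eef_pos: [472.0, -158.1, 281.1]
orientation: [-0.0, 0.973, 0.231, -0.0]
ft_force: [0.7, 0.8, 1.3]
finger_gap: 85.5
gripper_force: 0.0
```

Emit:
servo_tool(series="0 0 0 0.02 -0.04 0 0; 0 0 0 0.04 -0.08 0 0; 0 0 0 0.06 -0.12 0 0; 0 0 0 0.08 -0.16 0 0; 0 0 0 0.1 -0.2 0 0")

```text
t: 1.6
eef_pos: [471.1, 65.3, 281.2]
orientation: [0.0, 0.973, 0.231, -0.0]
ft_force: [1.2, 0.2, -0.2]
finger_gap: 85.3
gripper_force: 0.0
```

Emit:
servo_tool(series="0 0 -7 0.019 -0.044 0 0; 0 0 -14 0.037 -0.088 0 0; 0 0 -21 0.056 -0.132 0 0; 0 0 -28 0.074 -0.176 0 0; 0 0 -35 0.093 -0.22 0 0")

```text
t: 2.1
eef_pos: [455.4, 303.5, 281.1]
orientation: [0.0, 0.857, 0.515, -0.0]
ft_force: [0.3, -0.0, 0.2]
finger_gap: 85.4
gripper_force: 0.0
```

Emit:
servo_tool(series="0 0 -4 0 0 0 0; 0 0 -8.8 0 0 0 0")

```text
t: 2.3
eef_pos: [454.9, 303.8, 280.8]
orientation: [-0.0, 0.815, 0.58, -0.0]
ft_force: [0.2, -0.7, 0.2]
finger_gap: 85.3
gripper_force: 0.0
```

```bash
cat > g.py <<'E'
from cell import robot
import numpy as np,sys
from scipy.spatial.transform import Rotation as Ro
s=robot.read_state();q=s["orientation"];R=Ro.from_quat(np.r_[q[1:],q[0]]).as_matrix()
print(s["eef_pos"].round(1),"yaw y",np.degrees(np.arctan2(R[1,1],R[0,1])).round(2),"j",s["joint_pos"].round(2),"ft",s["ft_force"].round(1),s["torque"].round(2),s["finger_gap"],s["gripper_force"])
print("tool shift to grasp",(R.T@(np.array([453.5,329.5,89])-s["eef_pos"])).round(1))
E
python3 g.py
```

```text
[454.9 303.8 280.8] yaw y -19.12 j [-0.2   0.37 -0.6   1.73  0.23  1.11 -1.2 ] ft [ 0.2 -0.7  0.2] [-0.02 -0.07 -0.05] 85.31746831420197 0.0
tool shift to grasp [ 23.9  -9.5 191.8]
```

Emit:
servo_tool(series="0 0 0 0.008 -0.003 0.035 0; 0 0 0 0.016 -0.006 0.07 0; 0 0 0 0.024 -0.0095 0.105 0; 0 0 0 0.024 -0.0095 0.13 0; 0 0 0 0.024 -0.0095 0.13 0")

```text
t: 2.8
eef_pos: [452.6, 326.0, 147.7]
orientation: [0.0, 0.816, 0.577, -0.004]
ft_force: [-0.2, -1.0, 1.3]
finger_gap: 85.7
gripper_force: 0.0
```

```bash
python3 g.py
python3 - <<'E'
from cell import robot
import cv2,pickle,numpy as np
a=robot.get_image("side")["color"][:,:,::-1][90:230,200:360]
b=robot.get_image("top")["color"][:,:,::-1][160:300,140:300]
cv2.imwrite("pics/c3.png",cv2.resize(np.hstack([a,b]),None,fx=2.5,fy=2.5,interpolation=cv2.INTER_CUBIC))
E
```

```text
[452.6 326.  147.7] yaw y -19.47 j [-0.3   0.55 -0.54  1.82  0.36  0.87 -1.35] ft [-0.2 -1.   1.3] [-0.07  0.   -0.01] 85.69412333382931 0.0
tool shift to grasp [ 4.  -0.1 58.7]
```

View pics/c3.png

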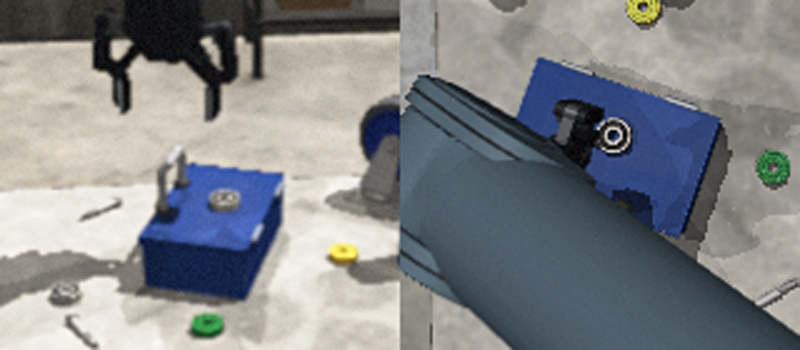

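The fingers straddle the bar from above: the side crop puts the tips at (122,110) and (212,115) and the bar at (172,160). The bearing is untouched, so I'll go down.

Emit:
servo_tool(series="0 0 0 0.004 0 0.02 0; 0 0 0 0.004 0 0.04 0; 0 0 0 0.004 0 0.055 0; 0 0 0 0.004 0 0.059 0; 0 0 0 0.004 0 0.059 0")

```text
t: 3.4
eef_pos: [456.5, 331.5, 92.7]
orientation: [0.0, 0.817, 0.577, 0.0]
ft_force: [1.1, 0.2, 0.4]
finger_gap: 85.6
gripper_force: 0.0
```

Emit:
servo_tool(series="0 0 0 0 0 0 120; 0 0 0 0 0 0 160; 0 0 0 0 0 0 190; 0 0 0 0 0 0 190; 0 0 0 0 0 0 190", squeeze=30)

```text
t: 3.9
eef_pos: [456.4, 331.6, 92.5]
orientation: [0.0, 0.817, 0.577, 0.0]
ft_force: [-0.2, 0.7, 0.3]
finger_gap: 21.7
gripper_force: 0.0
```

```bash
python3 g.py
```

```text
[456.4 331.6  92.5] yaw y -19.51 j [-0.34  0.64 -0.5   1.84  0.42  0.77 -1.4 ] ft [-0.2  0.7  0.3] [ 0.01 -0.07  0.04] 21.72417544896253 0.0
tool shift to grasp [-2.9 -2.   3.5]
```

Emit:
servo_tool(series="0 0 0 -0.002 -0.002 0.0035 190; 0 0 0 -0.002 -0.002 0.0035 220; 0 0 0 -0.002 -0.002 0.0035 255; 0 0 0 -0.002 -0.002 0.0035 255; 0 0 0 -0.002 -0.002 0.0035 255")

```text
t: 4.4
eef_pos: [454.1, 329.5, 88.4]
orientation: [0.0, 0.817, 0.577, -0.0]
ft_force: [2.9, -1.2, -4.4]
finger_gap: 8.8
gripper_force: 29.1
```

```bash
python3 g.py
```

```text
[454.1 329.5  88.4] yaw y -19.55 j [-0.34  0.64 -0.49  1.85  0.42  0.76 -1.4 ] ft [ 2.9 -1.2 -4.4] [-0.38 -0.54 -0.01] 8.760758371537236 29.109468162059784
tool shift to grasp [-0.2 -0.5 -0.6]
```

Emit:
servo_tool(series="0 0 0 0 0 0 255; 0 0 0 0 0 0 255; 0.3 0 0 0 0.0001 -0.0005 255; 0.6 0 0 0 0.0003 -0.0011 255; 0.6 0 0 0 0.0003 -0.0011 255", squeeze=80)

```text
t: 4.9
eef_pos: [454.0, 329.5, 89.0]
orientation: [-0.004, 0.817, 0.577, -0.004]
ft_force: [5.5, -1.6, -13.9]
finger_gap: 7.4
gripper_force: 77.9
```

Emit:
servo_tool(series="0.5 0 0 0 0.0003 -0.001 255; 1.1 0 0 0 0.0006 -0.002 255; 1.7 0 0 0 0.0009 -0.003 255; 2.3 0 0 0 0.0012 -0.0042 255; 2.3 0 0 0 0.0012 -0.0042 255")

```text
t: 5.4
eef_pos: [455.2, 329.1, 93.5]
orientation: [-0.021, 0.817, 0.577, -0.015]
ft_force: [3.9, -3.0, -12.6]
finger_gap: 7.3
gripper_force: 78.9
```

```bash
python3 g.py
```

```text
[455.2 329.1  93.5] yaw y -19.55 j [-0.29  0.65 -0.53  1.82  0.38  0.8  -1.34] ft [  3.9  -3.  -12.6] [-0.5  -1.01 -0.03] 7.338054115268734 78.89668464660645
tool shift to grasp [-0.2 -1.5  4.5]
```

Emit:
servo_tool(series="0.6 0 0 0 0.0003 -0.0011 255; 1.2 0 0 0 0.0006 -0.0022 255; 1.8 0 0 0 0.0009 -0.0033 255; 2.4 0 0 0 0.0012 -0.0044 255; 2.9 0 0 0 0.0015 -0.0053 255")

```text
t: 5.9
eef_pos: [457.2, 328.4, 99.3]
orientation: [-0.041, 0.816, 0.576, -0.029]
ft_force: [3.5, -4.5, -7.0]
finger_gap: 7.3
gripper_force: 79.5
```

Emit:
servo_tool(series="0.6 0 0 0 0.0003 -0.0011 255; 1.2 0 0 0 0.0006 -0.0022 255; 1.8 0 0 0 0.0009 -0.0033 255; 2.4 0 0 0 0.0012 -0.0044 255; 2.9 0 0 0 0.0015 -0.0053 255")

```text
t: 6.4
eef_pos: [459.2, 327.7, 104.5]
orientation: [-0.061, 0.814, 0.575, -0.044]
ft_force: [3.3, -3.9, -7.9]
finger_gap: 7.4
gripper_force: 79.5
```

```bash
python3 g.py;  python3 - <<'E'
from cell import robot
import cv2,numpy as np
a=robot.get_image("side")["color"][:,:,::-1][120:220,220:360]
cv2.imwrite("pics/c4.png",cv2.resize(a,None,fx=5,fy=5,interpolation=cv2.INTER_CUBIC))
E
```

```text
[459.2 327.7 104.5] yaw y -19.52 j [-0.21  0.69 -0.58  1.75  0.29  0.89 -1.23] ft [ 3.3 -3.9 -7.9] [-0.98 -0.97  0.06] 7.362485883800913 79.5406186580658
tool shift to grasp [-0.2 -3.5 16.2]
```

View pics/c4.png

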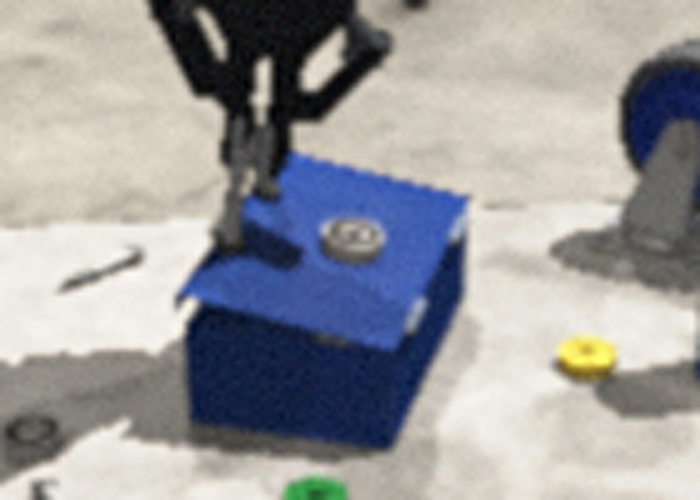

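The lid is ajar by about 0.15 rad, with its front corner up at (180,300). The bearing at (352,240) is still on the lid. One more small step remains.

Emit:
servo_tool(series="0.6 0 0 0 0.0003 -0.0011 255; 1.2 0 0 0 0.0006 -0.0022 255; 1.8 0 0 0 0.0009 -0.0033 255; 2.4 0 0 0 0.0012 -0.0044 255; 2.9 0 0 0 0.0015 -0.0053 255")

```text
t: 6.95
eef_pos: [461.3, 327.0, 109.4]
orientation: [-0.082, 0.813, 0.574, -0.058]
ft_force: [2.9, -4.4, -6.6]
finger_gap: 7.3
gripper_force: 79.6
```

Emit:
servo_tool(series="0 0 0 0 0 0 255; 0 0 0 0 0 0 255; 0 0 0 0 0 0 255; 0 0 0 0 0 0 255; 0 0 0 0 0 0 255")

```text
t: 7.45
eef_pos: [461.3, 326.9, 109.4]
orientation: [-0.082, 0.813, 0.574, -0.058]
ft_force: [2.5, -4.9, -6.4]
finger_gap: 6.9
gripper_force: 79.8
```

```bash
python3 g.py;  python3 - <<'E'
from cell import robot
import cv2,numpy as np
from h import *
i=robot.get_image("side")
a=i["color"][:,:,::-1][120:220,220:360]
cv2.imwrite("pics/c5.png",cv2.resize(a,None,fx=5,fy=5,interpolation=cv2.INTER_CUBIC))
# predicted near front lid corner per angle, in crop px (box frame -63.5,-88,63)
p=np.radians(-19.5);bx=np.array([np.cos(p),np.sin(p)]);by=np.array([-bx[1],bx[0]])
o=np.array([453.5,329.5])+46*bx
for t in(0,.1,.15,.2,.25,.3):
    x=60-123.5*np.cos(t)+2*np.sin(t);z=61+123.5*np.sin(t)+2*np.cos(t)
    print(t,((proj(i,np.r_[o+x*bx-88*by,z])-[220,120])*5).round())
E
```

```text
[461.3 326.9 109.4] yaw y -19.53 j [-0.17  0.71 -0.6   1.72  0.26  0.94 -1.19] ft [ 2.5 -4.9 -6.4] [-1.14 -0.98  0.13] 6.907020873643757 79.7583818435669
tool shift to grasp [-0.2 -4.  21.6]
0 [[155. 319.]]
0.1 [[155. 298.]]
0.15 [[155. 287.]]
0.2 [[157. 277.]]
0.25 [[159. 267.]]
0.3 [[162. 257.]]
```

View pics/c5.png

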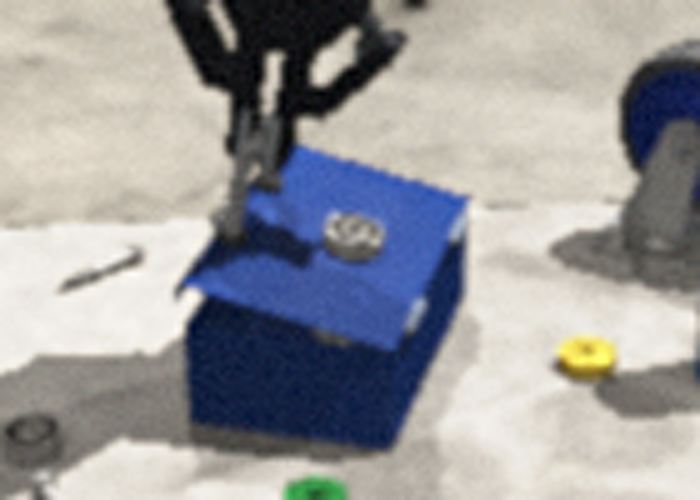

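Emit:
servo_tool(series="0.2 0 0 0 0.0001 -0.0004 255; 0.4 0 0 0 0.0002 -0.0008 255; 0.4 0 0 0 0.0002 -0.0008 255; 0.4 0 0 0 0.0002 -0.0008 255; 0.4 0 0 0 0.0002 -0.0008 255")

```text
t: 8.0
eef_pos: [461.6, 326.9, 110.1]
orientation: [-0.084, 0.812, 0.574, -0.06]
ft_force: [3.9, -5.0, -6.7]
finger_gap: 7.1
gripper_force: 79.7
```

Emit:
servo_tool(series="0 0 0 0 0 0 255; 0 0 0 0 0 0 255; 0 0 0 0 0 0 255; 0 0 0 0 0 0 255; 0 0 0 0 0 0 255")

```text
t: 8.5
eef_pos: [461.6, 326.9, 110.1]
orientation: [-0.084, 0.812, 0.574, -0.06]
ft_force: [3.6, -5.2, -5.8]
finger_gap: 7.7
gripper_force: 79.7
```

Run:
```python
from cell import robot
import cv2,numpy as np
s=robot.read_state();print(s["eef_pos"],s["ft_force"],s["finger_gap"],s["gripper_force"])
a=robot.get_image("side")["color"][:,:,::-1][120:220,220:360]
cv2.imwrite("pics/c6.png",cv2.resize(a,None,fx=5,fy=5,interpolation=cv2.INTER_CUBIC))
```

```text
[461.56186509 326.85485856 110.07988638] [ 3.60588548 -5.22105191 -5.77971705] 7.743096013222524 79.71801280975342
```

View pics/c6.png

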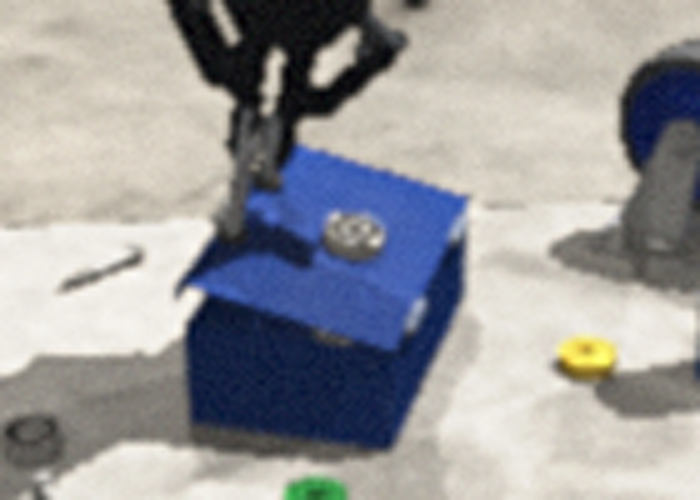

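The lid is steady with its corner at (178,290), the bearing is still on it at (353,235), and the bar is firmly gripped. I'm handing the job in.

```bash
python3 -c "
from cell import robot
print(robot.finish_job())"
```

```text
the job is handed in; nothing more can be done
None
```

I broke the seal on box_a (the box with only the bearing on its lid) and handed the job in at about 8.5 s, with the lid's front edge an estimated 23–26 mm up, the bearing still on it and the handle still gripped at 80 N; box_b and the wheel were not touched.

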